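Clear the view and hold the inspection mirror on the press's indicator

TASK

The bench camera checks the red-dotted indicator on the side of the baking press by way of its swivel mirror. First pick up the two loose parts standing in front of the indicator (the wooden grip and the brass sleeve) and drop both into the aluminium bin, leaving the bottle, the jar and the blue cup where they are. Then grip the blue tab on the mirror and turn it until the camera would see the red dot reflected in the middle of the mirror; the mirror springs back if let go, so finish while still gripping the tab, holding it still at that angle.

Things in the scene. Friction and masses are not known exactly. Their poses are not given: they have to be found in the camera images.
- grip_mid (a point): Loose wooden hand grip, a turned round piece standing upright on the bench, 85 mm tall, 29 mm across in the middle (26 mm at the foot, 24 mm at the top), about 50 g. This point is on its axis, 42.5 mm above its foot.
- sleeve_mid (a point): Loose brass sleeve, a plain cylinder standing upright on the bench, 80 mm tall, 32 mm across, about 150 g. This point is its centre, 40 mm above its foot.
- bin: Open aluminium bin for the loose parts, 190 mm (its x) by 150 mm (its y), 75 mm high, walls and floor 4 mm; about 0.9 kg, standing loose. Origin: centre of its underside.
- rig: Fixed inspection rig: a grey base bar 60 mm wide and 12 mm high along its x axis, from 40 mm behind its origin to 230 mm ahead. Origin: on the bench, on the vertical swivel axis of the mirror. The small black camera (44 mm wide, top 88 mm above the bench) stands at the +x end, its lens 150 mm from the swivel axis and 68 mm above the bench, looking straight along the rig's -x into the mirror's middle.
- tab (a point): Centre of the blue grip tab on top of the mirror, on the swivel axis, 147.5 mm above the bench. The tab is an upright plate 12 mm thick, 40 mm wide and 45 mm tall (from 125 to 170 mm above the bench) whose flat sides are parallel to the mirror's face; this point's x axis is the direction that the mirror faces (normal to it), y lies along the tab's width. The mirror below is a 74 mm square (31 to 105 mm above the bench), nearly on the swivel axis.
- mirror (a joint): Swivel of the mirror about the vertical axis, rad. 0: it squarely faces the camera (faces along the rig's +x; the resting position). It grows as the mirror turns clockwise seen from above, up to 1.35. A light spring (0.06 N m per rad, 0.01 N m at rest) turns it back to 0 when it is let go.
- sight (a point): Point on the swivel axis at mirror and lens height (68 mm). It turns with the yellow view pointer, a flat bar at the mirror's foot (reaching 74 mm from the axis, 21 mm above the bench) geared 2:1 to the mirror. Its x axis, along the pointer, is the camera's line of sight after reflection: clockwise from the rig's +x by 2 x joint mirror. The camera sees what this line meets.
- marker (a point): Centre of the indicator's red dot, 36 mm across on a white disc 56 mm across, 68 mm above the bench on the upright side of the baking press that faces the mirror; its y axis points straight out from the press. The press is a fixed two-plate iron 340 mm long and 280 mm deep, 160 mm high, with a lever and wooden handle up to 240 mm high on its top.
- bottle: Bystander: small white bottle, 56 mm across, 90 mm tall. Origin: centre of its underside.
- jar: Bystander: amber glass jar with a steel lid and a plain paper band, 64 mm across, 80 mm tall. Origin: centre of its underside.
- cup: Bystander: small open blue cup, 56 mm across the rim, 60 mm tall. Origin: centre of its underside.
There are look-alikes about, which are no part of the job. Leave any turquoise look-alike of the part that bears sleeve_mid alone. What is shaped like the part that bears grip_mid but turquoise is not meant.

How it is judged:
On the way, in this order (a step that is already met when the one before it is completed fails the run):
1. the wooden grip and the brass sleeve are both in the bin (x of grip_mid in the frame of bin between -0.093 and 0.093 m and y of grip_mid in the frame of bin between -0.073 and 0.073 m and z of grip_mid in the frame of bin between 0 and 0.07 m and x of sleeve_mid in the frame of bin between -0.093 and 0.093 m and y of sleeve_mid in the frame of bin between -0.073 and 0.073 m and z of sleeve_mid in the frame of bin between 0 and 0.07 m), for 0.2 s.
2. the fingers hold the mirror so that the reflected line of sight meets the indicator's dot (y of marker in the frame of sight between -0.045 and 0.045 m and x of marker in the frame of sight above 0.1 m and contact force between the fingers and rig above 1 N and value of joint mirror above 0.2 rad), for 0.3 s.
At the end, for the whole second after the job is handed in: Both parts lie in the upright bin (centres inside its walls, below 70 mm); the camera's line of sight, reflected by the mirror, passes within 45 mm sideways of the red dot's centre; the fingers still hold the mirror there (over 1 N of contact), still (all of step 1 and all of step 2 and velocity of joint mirror between -0.05 and 0.05 rad/s and angle between bin's own z axis and vertical below 0.1 rad and height (world z) of bin below 0.01 m); the arm keeps its last pose, push and grip.
It fails at once if the bottle is moved more than 40 mm (distance of bottle from where it was at the start of the episode above 0.04 m).
It fails at once if the jar is moved more than 40 mm (distance of jar from where it was at the start of the episode above 0.04 m).
It fails at once if the cup is moved more than 40 mm (distance of cup from where it was at the start of the episode above 0.04 m).
It also fails if it takes over 72 s, if anything falls off the work surface, if the arm or the gripper's body presses on something with over 40 N, if the wrist force passes 120 N, or if a joint passes its speed limit or range.

ROBOT

A 6-joint arm with a two-finger parallel gripper is mounted at the origin on the work surface. World frame = base frame: x ahead of the robot, y to its left, z up, the work surface at z = 0. Lengths are in m, angles in rad, forces in N, time in s.
With the tool pointing down it reaches from about 0.35 to 0.775 m from the base axis. Payload 5.5 kg.
Tool frame: the origin (TCP) lies midway between the tips of the shut fingers; the grasp point (between the pads) lies 19 mm behind it (env.tcp_to_grasp is the distance from the TCP to the grasp point, in m); z points along the fingers, y is the direction in which the jaws open and shut (so a half turn about z gives the same grasp; the last joint's range is limited). The gripper opens to 85 mm and grips with 20 to 120 N. Pads are 22 mm wide; open, the fingers measure 114 mm over their backs; the gripper's body (76 mm by 85 mm) begins 54 mm behind the grasp point. The pads swing forward as they close: fully open they stand 13 mm farther back than shut.
Start: joints at [0.998, 0.313, 0.046, 1.304, 0, 1.431], TCP at [0.241, 0.522, 0.231] pointing down, gripper open.
Joint ranges: [-2.76, 2.76], [-0.86, 1.69], [-1.03, 1.26], [-2.2, 2.34], [-1.47, 1.5], [-3.14, 3.14]. Speed limits (rad/s): [2.57, 2.57, 3.14, 3.14, 3.14, 3.14].

INTERFACE

Orientations are given as a unit quaternion [w, x, y, z].
In Python, from workcell import get_state, viewer, hand_in, finder, env gives the robot as it stands.
- The arm moves only by the tool arm_command, never from a script. Its argument "motion" is a list of rows, each an object of numbers: "x", "y", "z": the shift along the tool's x, y, z in mm; "rx", "ry", "rz": the turn, a rotation vector about the tool's x, y, z in degrees; "hand": the closure, from -1 (fully open) to 1 (shut). A call has 1 to 10 rows; each row is the pose to reach, as a shift and turn from the pose commanded when the call began, along the tool's axes at that moment; what a row does not reach only later rows make up. A row lasts 1/8 s, in which the tool goes at most 62.5 mm and 10.7 degrees, less where a joint would pass 70% of its speed; a pose out of reach is approached as far as the arm can. A call with a gripper value outside its range is refused whole. The fingers move at their own pace and stop on an object; "force" is the grip in N (left out, the last holds). Time passes only in rows, so rows that repeat a pose let the fingers close. It gives the time, the measured TCP pose, the force and the opening at its end, in the units of the state.
- get_state(): the state, without advancing time (a new reading comes with each control period).
- viewer.read_camera(name): name is "side" or "top" or "wrist"; returns a dict with "image" (420x560x3 uint8, red, green, blue), "z_map" (420x560 float32, m along the optical axis (not along the pixel's ray), 0 where there is no reading), "intrinsics" (3x3 intrinsics, pixels), "k1" (the pictures are not rectified: a ray, as slopes to the right and down, at radius r is drawn at 1 + k1 r^2 times it, then the intrinsics apply), "rvec" (rotation vector, rad) and "tvec" (3), from world to camera coordinates, as OpenCV has them. Camera axes: x right, y down, z forward; pixel columns grow to the right and rows downward; lengths in m; the calibration is good to about 2 mm. A picture is of the moment at which its call begins.
- hand_in(): hands the job in, once; it reports no verdict.
Trained networks look in a picture, given as the dict that the camera call returned (one of the last four; its "shot" number tells which), for a name from the list of things; names that differ only in an ending like _2 or _b are one class to them, and where a whole thing is asked for, a point or a joint stands for the part that bears it (a point fixed in the world has none). Each returns a list of dicts, best first, with "score" (0 to 1); they miss things now and then, are a little off and sometimes report something else, mostly with a low value. They report only what shows in the picture. A call takes as long as a camera call. They do not tell look-alikes from the thing itself.
- finder.find_in(picture, query): "at" ([column, row] in pixels, amid what is visible of it).
- finder.masks_of(picture, query): "region" (420x560 bool, what is visible of it) and "at" ([column, row] in pixels, amid what is visible of it).
The state is a dict: "clock": time; "joint_pos": joint angles; "qvel": joint speeds; "tau": joint torques, N m; "tcp_pos": TCP position; "orientation": TCP orientation; "wrist_force": force on the tool from outside, world axes, zero at the start; "ft_torque": the same for the moment, N m; "finger_gap": finger opening in m.
Only numpy, scipy, OpenCV 4.12 (cv2) and the standard library are available. Lean on these libraries where they do the work, as an engineer would, in place of code of your own. Each camera call takes 0.05 s, during which the arm holds its last target.

## Working session

There is one attempt and no reset: what is moved stays moved. The work goes in short steps, Python scripts to look and compute and a tool call to move; the robot and the scene stay as the last step left them, time stands still between calls to the robot, and variables do not carry over. Pictures are saved under pics/ and viewed, and the job is handed in when it is done.

Besides the shell and the picture viewer there is one more tool, called after "Emit:" as a command line: name --argument value ..., lists and objects as JSON in quotes. arm_command: Moves the arm, as the interface text tells. Its arguments: {"type":"object","properties":{"motion":{"type":"array","items":{"type":"object","properties":{"x":{"type":"number"},"y":{"type":"number"},"z":{"type":"number"},"rx":{"type":"number"},"ry":{"type":"number"},"rz":{"type":"number"},"hand":{"type":"number"}}}},"force":{"type":"number"}},"required":["motion"]}

```bash
mkdir -p pics; ls; cat > h.py <<'E'
import numpy as np, cv2, pickle
from workcell import get_state, viewer, hand_in, finder, env
def cam(n,save=None):
    p=viewer.read_camera(n)
    if save: cv2.imwrite('pics/'+save,cv2.cvtColor(p['image'],cv2.COLOR_RGB2BGR)); pickle.dump(p,open('pics/'+save+'.pkl','wb'))
    return p
def RT(p): return cv2.Rodrigues(np.array(p['rvec'],float))[0],np.array(p['tvec'],float).ravel()
def slopes(p,uv):
    K=np.array(p['intrinsics']);uv=np.atleast_2d(uv).astype(float)
    d=np.stack([(uv[:,0]-K[0,2])/K[0,0],(uv[:,1]-K[1,2])/K[1,1]],1)
    s=d.copy()
    for _ in range(20): s=d/(1+p['k1']*(s**2).sum(1,keepdims=True))
    return s
def ray(p,uv):
    R,t=RT(p);s=slopes(p,uv);d=np.c_[s,np.ones(len(s))]@R
    return -R.T@t,d
def atz(p,uv,z):
    o,d=ray(p,uv);return o+d*((z-o[2])/d[:,2])[:,None]
def pts(p,uv):
    uv=np.atleast_2d(uv).astype(int);z=p['z_map'][uv[:,1],uv[:,0]];o,d=ray(p,uv);return o+d*z[:,None]
def proj(p,X):
    R,t=RT(p);c=np.atleast_2d(X)@R.T+t;s=c[:,:2]/c[:,2:];s=s*(1+p['k1']*(s**2).sum(1,keepdims=True))
    K=np.array(p['intrinsics']);return s*[K[0,0],K[1,1]]+[K[0,2],K[1,2]]
E
python3 - <<'E'
from h import *
for n in ['top','side','wrist']:
    p=cam(n,n+'0.png'); R,t=RT(p); print(n,(-R.T@t).round(3),R[2].round(2),p['k1'],p['intrinsics'][0][0])
    for q in ['grip_mid','sleeve_mid','bin','rig','tab','marker','bottle','jar','cup','mirror','sight']:
        r=finder.find_in(p,q)
        print(q,[(np.round(a['at']).tolist(),round(a['score'],2)) for a in r][:5])
print(get_state())
E
```

```text
pics
top [0.448 0.085 0.89 ] [ 0.21 -0.04 -0.98] -0.051381994488612956 402.43521357804104
grip_mid [([400.0, 215.0], 0.67), ([360.0, 131.0], 0.65), ([400.0, 257.0], 0.54)]
sleeve_mid [([327.0, 241.0], 0.77), ([356.0, 260.0], 0.62)]
bin [([151.0, 324.0], 0.64)]
rig [([278.0, 246.0], 0.68), ([153.0, 321.0], 0.54), ([286.0, 272.0], 0.33)]
tab [([294.0, 288.0], 0.75), ([151.0, 322.0], 0.16)]
marker [([453.0, 242.0], 0.75)]
bottle [([358.0, 132.0], 0.79), ([280.0, 248.0], 0.68)]
jar [([170.0, 181.0], 0.92), ([362.0, 136.0], 0.57)]
cup [([114.0, 234.0], 0.75)]
mirror [([291.0, 287.0], 0.77)]
sight [([287.0, 269.0], 0.47)]
side [-0.016 -0.652  0.971] [ 0.49  0.56 -0.67] 0.00766096195185564 546.006498798148
grip_mid [([354.0, 312.0], 0.89), ([314.0, 327.0], 0.65)]
sleeve_mid [([285.0, 300.0], 0.81), ([290.0, 272.0], 0.73)]
bin [([156.0, 219.0], 0.58)]
rig [([258.0, 250.0], 0.68)]
tab [([229.0, 254.0], 0.75)]
marker []
bottle [([395.0, 252.0], 0.59)]
jar [([262.0, 177.0], 0.7)]
cup [([203.0, 172.0], 0.85)]
mirror [([231.0, 256.0], 0.91)]
sight [([243.0, 267.0], 0.58)]
wrist [0.178 0.551 0.374
[... 218 characters left out ...]
r []
cup []
mirror []
sight []
{'clock': 1.8, 'joint_pos': array([9.98400207e-01, 3.13198289e-01, 4.61019489e-02, 1.30359468e+00,
       1.60948472e-05, 1.43117195e+00]), 'qvel': array([-0.00023545, -0.00034257,  0.00204431, -0.00026623,  0.0008897 ,
       -0.00047092]), 'tau': array([ 1.88232880e-03, -4.80450583e+01,  2.98814714e+01,  1.67591352e-04,
       -1.28289148e-04,  1.28861171e-05]), 'tcp_pos': array([0.24118994, 0.52201898, 0.23132496]), 'orientation': array([1.08082582e-05, 2.14701186e-01, 9.76679783e-01, 5.21549370e-05]), 'wrist_force': array([-0.06675737,  0.21730653, -0.15278445]), 'ft_torque': array([ 0.00516592, -0.0094619 ,  0.0359904 ]), 'finger_gap': 0.08566319620769962}
```

View pics/top0.png

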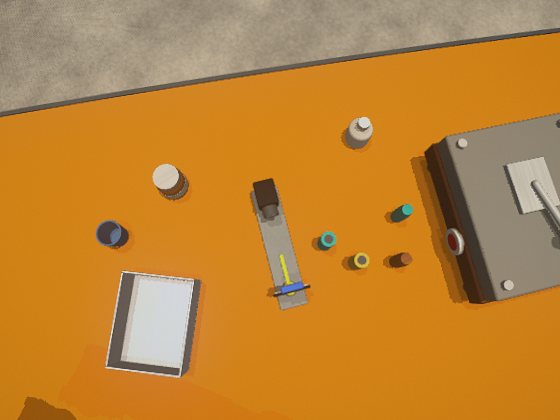

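View pics/side0.png

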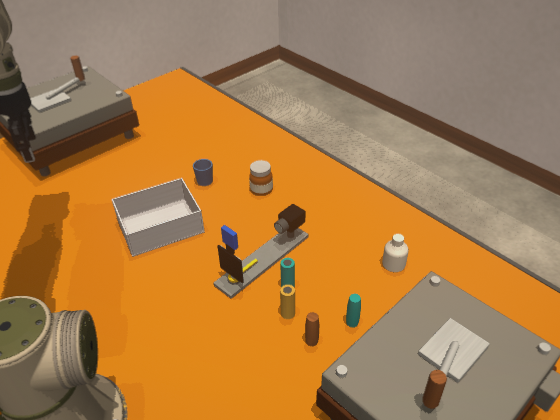

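```bash
python3 - <<'E'
import cv2
a=cv2.imread('pics/top0.png')[170:320,240:480]; b=cv2.imread('pics/side0.png')[210:360,190:430]
import numpy as np
cv2.imwrite('pics/crop0.png',np.vstack([cv2.resize(a,None,fx=2,fy=2,interpolation=2),cv2.resize(b,None,fx=2,fy=2,interpolation=2)]))
E
```

```text
(no output)
```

View pics/crop0.png

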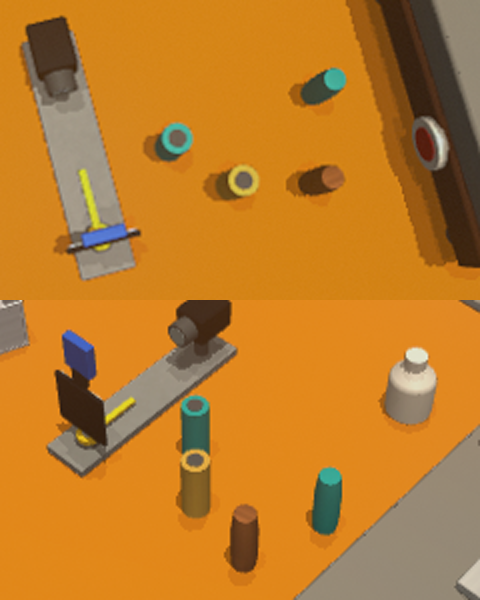

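```bash
cat >> h.py <<'E'
def tri(p,a,q,b):
    o1,d1=ray(p,a);o2,d2=ray(q,b);d1=d1[0];d2=d2[0]
    s=np.linalg.lstsq(np.c_[d1,-d2],o2-o1,rcond=None)[0];A=o1+s[0]*d1;B=o2+s[1]*d2
    return (A+B)/2,np.linalg.norm(A-B)
def load(n): return pickle.load(open('pics/'+n+'.png.pkl','rb'))
E
cat > m.py <<'E'
from h import *
t=load('top0');s=load('side0')
for n,a,b in [('sleeve top',(361.5,260.5),(287.5,290)),('grip top',(406.5,258.5),(312.5,316.5)),('tsleeve',(328.5,239),(287.5,263)),('tgrip',(407,210),(355,297)),('tab top',(292,286.5),(229,229)),('bottle',(364,124),(398,239)),('jar lid',(166,176),(260,166)),('bin FL',(123,272),(114,197)),('bin',(199,279),(184,182))]:
    X,e=tri(t,a,s,b);print(n,X.round(4),round(e*1000,1),'depth',pts(t,a).round(4)[0],pts(s,b).round(4)[0])
print('bin rim',atz(t,[(123,272),(199,279),(182,376),(106,366)],.075).round(3))
def hull(p,lo):
    pass
# clouds by colour from both cameras
for nm,p in [('top',t),('side',s)]:
    H,W=p['z_map'].shape;vv,uu=np.mgrid[:H,:W];X=pts(p,np.c_[uu.ravel(),vv.ravel()]);hsv=cv2.cvtColor(p['image'],cv2.COLOR_RGB2HSV).reshape(-1,3).astype(int);ok=p['z_map'].ravel()>0
    h,S,V=hsv.T;u=uu.ravel();v=vv.ravel()
    bl=ok&(abs(h-115)<10)&(S>150)&(V>80)&(X[:,2]>.1)
    print(nm,'tab n',bl.sum(),X[bl].mean(0).round(4),X[bl].min(0).round(3),X[bl].max(0).round(3))
    if bl.sum()>5:
        w,vec=np.linalg.eigh(np.cov(X[bl].T));print(w**.5,vec[:,2].round(3),vec[:,0].round(3))
    ye=ok&(abs(h-29)<3)&(S>180)&(X[:,2]<.05)
    print('pointer',ye.sum(),X[ye].mean(0).round(4))
    red=ok&((h<6)|(h>174))&(S>150)&(u>430)&(u<470)&(v>220)&(v<260)
    if nm=='top': print('red',red.sum(),X[red].mean(0).round(4),X[red].min(0),X[red].max(0))
    if nm=='top':
        wh=ok&(S<60)&(V>120)&(u>440)&(u<470)&(v>220)&(v<260)&(X[:,2]<.11);print('disc',wh.sum(),X[wh].mean(0))
    gr=ok&(S<60)&(X[:,2]>.006)&(X[:,2]<.02)&(np.hypot(X[:,0]-.38,X[:,1]-.06)<.3)
    if gr.sum()>20:
        g=X[gr][:,:2];r=cv2.minAreaRect(g.astype(np.float32));print('bar',gr.sum(),r,cv2.boxPoints(r).round(3).tolist())
E
python3 m.py
```

```text
sleeve top [ 0.4843 -0.0928  0.0777] 3.5 depth [ 0.4838 -0.0903  0.0808] [ 0.4836 -0.0946  0.0806]
grip top [ 0.4718 -0.1814  0.0836] 2.0 depth [ 0.472  -0.1793  0.0859] [ 0.4733 -0.1798  0.0828]
tsleeve [ 0.538  -0.0353  0.0767] 2.5 depth [ 0.5366 -0.033   0.0809] [ 0.534  -0.0398  0.0836]
tgrip [ 0.5694 -0.2058  0.0844] 4.2 depth [ 0.5673 -0.2039  0.0863] [ 0.5702 -0.2075  0.0862]
tab top [0.4559 0.0579 0.1701] 2.2 depth [0.4558 0.0585 0.1731] [0.4579 0.059  0.1683]
bottle [ 0.7691 -0.1585  0.0833] 2.8 depth [ 0.7638 -0.1547  0.0931] [ 0.7684 -0.1602  0.0859]
jar lid [0.7253 0.2767 0.0782] 1.1 depth [0.7236 0.2762 0.0816] [0.727  0.278  0.0768]
bin FL [0.4599 0.4244 0.0588] 176.2 depth [0.5401 0.3863 0.0757] [ 0.4043  0.5309 -0.001 ]
bin [0.4792 0.2228 0.1925] 33.5 depth [0.5047 0.2456 0.0234] [0.5392 0.3681 0.0725]
bin rim [[0.54  0.387 0.075]
 [0.501 0.236 0.075]
 [0.324 0.293 0.075]
 [0.365 0.438 0.075]]
top tab n 43 [0.4557 0.0563 0.1698] [0.449 0.041 0.168] [0.46  0.078 0.171]
[0.00092502 0.00311855 0.01160476] [-0.051  0.999  0.008] [-0.066 -0.011  0.998]
pointer 88 [0.4878 0
[... 235 characters left out ...]
211365, 0.4244758188724518), 27.19450569152832) [[0.2709999978542328, 0.3179999887943268], [0.4650000035762787, -0.05900000035762787], [0.6980000138282776, 0.061000000685453415], [0.5040000081062317, 0.43799999356269836]]
side tab n 55 [0.4547 0.0568 0.1686] [0.449 0.04  0.165] [0.461 0.075 0.173]
[0.00156286 0.00312161 0.01079288] [ 0.069 -0.997  0.024] [0.265 0.042 0.963]
pointer 37 [0.5066 0.0623 0.0201]
bar 1662 ((0.3954505920410156, 0.16158297657966614), (0.3892099857330322, 0.5689799785614014), 89.2248764038086) [[0.1080000028014183, -0.028999999165534973], [0.6769999861717224, -0.03700000047683716], [0.6830000281333923, 0.35199999809265137], [0.11400000005960464, 0.36000001430511475]]
```

```bash
python3 - <<'E'
import cv2,numpy as np
a=cv2.imread('pics/top0.png')[170:320,230:330]; 
cv2.imwrite('pics/crop1.png',cv2.resize(a,None,fx=4,fy=4,interpolation=2))
a=cv2.imread('pics/top0.png')[200:300,420:490]
cv2.imwrite('pics/crop2.png',cv2.resize(a,None,fx=5,fy=5,interpolation=2))
E
```

```text
(no output)
```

View pics/crop1.png

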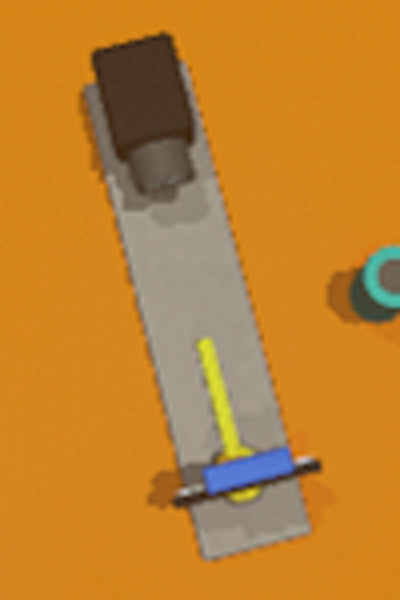

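View pics/crop2.png

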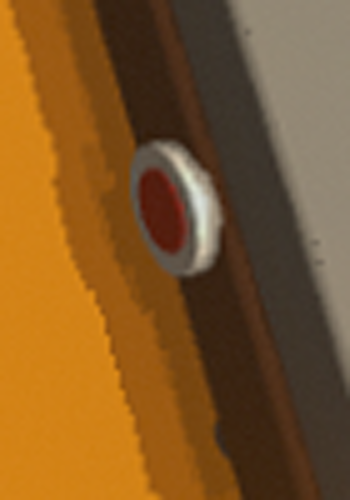

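```bash
python3 - <<'E'
from h import *
t=load('top0')
f=lambda c:(np.array(c)/4+[230,170])
m=atz(t,[452.4,242],.068)[0];print('marker',m)
for e in [((128,240),(205,557)),((220,190),(310,530))]:
    A=atz(t,f(e),.012);d=A[0]-A[1];print('edge',A.round(4),np.degrees(np.arctan2(d[1],d[0])))
    C=A
R=atz(t,f([(206,345),(240,480)]),.021);d=R[0]-R[1];print('pointer',np.degrees(np.arctan2(d[1],d[0])),R)
T=atz(t,f([(206,493-11),(294,463)]),.17);d=T[1]-T[0];print('tab',np.degrees(np.arctan2(d[1],d[0]))+90)
T=atz(t,f([(248,470)]),.17)[0];print(T)
d=m-T;b=np.degrees(np.arctan2(d[1],d[0]));print('bearing',b)
print(get_state()['clock'])
print('cup',pts(t,[(114,234)]))
E
```

```text
marker [ 0.48800475 -0.28868764  0.068     ]
edge [[0.5882 0.0966 0.012 ]
 [0.4134 0.0835 0.012 ]] 4.283576455422387
edge [[0.6073 0.0418 0.012 ]
 [0.4178 0.026  0.012 ]] 4.764104493417114
pointer 4.4249288008186864 [[0.52331727 0.06420947 0.021     ]
 [0.4498764  0.05852636 0.021     ]]
tab 2.300508194226893
[0.45325817 0.05881516 0.17      ]
bearing -84.29001130449778
1.8
cup [[0.63540069 0.42484202 0.005098  ]]
```

```bash
cat >> h.py <<'E'
from scipy.spatial.transform import Rotation as Ro
def plan(*tg):
    s=get_state();q=np.array(s['orientation']);R=Ro.from_quat(q[[1,2,3,0]]).as_matrix();p=np.array(s['tcp_pos'])
    yaw=np.degrees(np.arctan2(R[1,1],R[0,1]));print('t',s['clock'],'tcp',p.round(4),'yaw',yaw.round(2),'tilt',R[:,2].round(3),'gap',round(s['finger_gap'],4),'j',s['joint_pos'].round(2),'F',np.round(s['wrist_force'],1))
    for x,y,z,w in tg:
        D=Ro.from_matrix(R.T@np.column_stack([[np.sin(np.radians(w)),-np.cos(np.radians(w)),0],[np.cos(np.radians(w)),np.sin(np.radians(w)),0],[0,0,-1]])).as_rotvec(degrees=True)
        print('shift',(1000*R.T@(np.array([x,y,z])-p)).round(1),'rot',D.round(1))
E
python3 -c "
from h import *
plan((.484,-.0925,.231,0),(.484,-.0925,.03,0))"
```

```text
t 1.8 tcp [0.2412 0.522  0.2313] yaw 65.2 tilt [ 0.  0. -1.] gap 0.0857 j [1.   0.31 0.05 1.3  0.   1.43] F [-0.1  0.2 -0.2]Traceback (most recent call last):
  File "<string>", line 3, in <module>
    plan((.484,-.0925,.231,0),(.484,-.0925,.03,0))
    ~~~~^^^^^^^^^^^^^^^^^^^^^^^^^^^^^^^^^^^^^^^^^^
  File "h.py", line 34, in plan
    D=Ro.from_matrix(R.T@np.column_stack([[np.sin(np.radians(w)),-np.cos(np.radians(w)),0],[np.cos(np.radians(w)),np.sin(np.radians(w)),0],[0,0,-1]])).as_rotvec(degrees=True)
      ~~~~~~~~~~~~~~^^^^^^^^^^^^^^^^^^^^^^^^^^^^^^^^^^^^^^^^^^^^^^^^^^^^^^^^^^^^^^^^^^^^^^^^^^^^^^^^^^^^^^^^^^^^^^^^^^^^^^^^^^^^^^^^^^^^^^^^^^^^^^^^^^
  File "scipy/spatial/transform/_rotation.pyx", line 1143, in scipy.spatial.transform._rotation.Rotation.from_matrix
ValueError: Non-positive determinant (left-handed or null coordinate frame) in rotation matrix 0: [[-4.19388616e-01 -9.07806802e-01 -1.28303908e-06]
 [-9.07806796e-01  4.19388614e-01 -1.06518437e-04]
 [-9.72362534e-05  4.35078682e-05  9.99999994e-01]].
```

```bash
sed -i 's/\[\[np.sin(np.radians(w)),-np.cos(np.radians(w)),0\]/[[-np.sin(np.radians(w)),np.cos(np.radians(w)),0]/' h.py
python3 -c "
from h import *
plan((.484,-.0925,.231,0),(.484,-.0925,.03,0))"
```

```text
t 1.8 tcp [0.2412 0.522  0.2313] yaw 65.2 tilt [ 0.  0. -1.] gap 0.0857 j [1.   0.31 0.05 1.3  0.   1.43] F [-0.1  0.2 -0.2]
shift [-4.781e+02 -4.560e+02  3.000e-01] rot [ 0.  -0.  65.2]
shift [-478.1 -456.1  201.3] rot [ 0.  -0.  65.2]
```

Emit:
arm_command --motion '[{"x": -48,"y": -46,"z": 0,"rz": 6.5,"hand": -1},{"x": -96,"y": -92,"z": 0,"rz": 13,"hand": -1},{"x": -143,"y": -137,"z": 0,"rz": 19.5,"hand": -1},{"x": -191,"y": -182,"z": 0,"rz": 26,"hand": -1},{"x": -239,"y": -228,"z": 0,"rz": 32.6,"hand": -1},{"x": -287,"y": -274,"z": 0,"rz": 39,"hand": -1},{"x": -335,"y": -319,"z": 0,"rz": 46,"hand": -1},{"x": -382,"y": -365,"z": 0,"rz": 52,"hand": -1},{"x": -430,"y": -410,"z": 0,"rz": 59,"hand": -1},{"x": -478,"y": -456,"z": 0,"rz": 65.2,"hand": -1}]'

```text
invalid input at $.motion[0]: expected keys x, y, z, rx, ry, rz, hand
```

```bash
python3 -c "
from h import *
cam('wrist','w1.png');plan((.484,-.0925,.231,0),(.484,-.0925,.03,0))"
```

```text
t 1.85 tcp [0.2412 0.522  0.2313] yaw 65.2 tilt [ 0.  0. -1.] gap 0.0853 j [1.   0.31 0.05 1.3  0.   1.43] F [-0.1 -0.9  0.3]
shift [-4.782e+02 -4.560e+02  3.000e-01] rot [ 0.  -0.  65.2]
shift [-478.2 -456.   201.3] rot [ 0.  -0.  65.2]
```

View pics/w1.png

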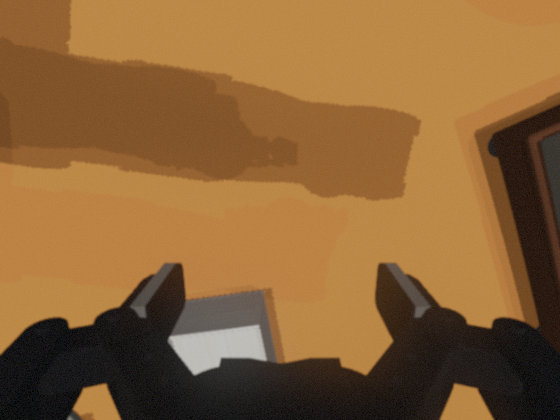

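All keys are needed in each row; the move did not happen (the picture still shows the start view: the bin at about (220,330), the second press at right).

Emit:
arm_command --motion '[{"x": -48,"y": -46,"z": 0,"rx": 0,"ry": 0,"rz": 6.5,"hand": -1},{"x": -96,"y": -92,"z": 0,"rx": 0,"ry": 0,"rz": 13,"hand": -1},{"x": -143,"y": -137,"z": 0,"rx": 0,"ry": 0,"rz": 19.5,"hand": -1},{"x": -191,"y": -182,"z": 0,"rx": 0,"ry": 0,"rz": 26,"hand": -1},{"x": -239,"y": -228,"z": 0,"rx": 0,"ry": 0,"rz": 32.6,"hand": -1},{"x": -287,"y": -274,"z": 0,"rx": 0,"ry": 0,"rz": 39,"hand": -1},{"x": -335,"y": -319,"z": 0,"rx": 0,"ry": 0,"rz": 46,"hand": -1},{"x": -382,"y": -365,"z": 0,"rx": 0,"ry": 0,"rz": 52,"hand": -1},{"x": -430,"y": -410,"z": 0,"rx": 0,"ry": 0,"rz": 59,"hand": -1},{"x": -478,"y": -456,"z": 0,"rx": 0,"ry": 0,"rz": 65.2,"hand": -1}]'

```text
clock: 3.1
tcp_pos: [0.4713, -0.0614, 0.2316]
orientation: [0.0, 0.709, 0.706, 0.0]
wrist_force: [1.0, 1.2, 0.1]
finger_gap: 0.0855
```

```bash
python3 -c "
from h import *
cam('wrist','w2.png');plan((.484,-.0925,.231,0),(.484,-.0925,.03,0))"
```

```text
t 3.15 tcp [ 0.4747 -0.0682  0.2313] yaw -0.73 tilt [ 0.004 -0.005 -1.   ] gap 0.0851 j [-0.31  0.12 -0.19  1.25 -0.    1.28] F [ 5.  -5.3  0.2]
shift [-24.2   9.7   0.5] rot [ 0.2  0.3 -0.7]
shift [-23.2   8.9 201.4] rot [ 0.2  0.3 -0.7]
```

View pics/w2.png

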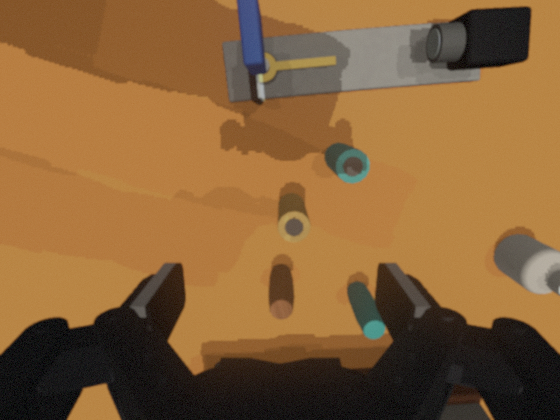

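Emit:
arm_command --motion '[{"x": 0,"y": 0,"z": 0,"rx": 0,"ry": 0,"rz": 0,"hand": -1},{"x": 0,"y": 0,"z": 0,"rx": 0,"ry": 0,"rz": 0,"hand": -1},{"x": 0,"y": 0,"z": 0,"rx": 0,"ry": 0,"rz": 0,"hand": -1}]'

```text
clock: 3.52
tcp_pos: [0.4703, -0.0579, 0.2314]
orientation: [-0.0, 0.706, 0.708, 0.0]
wrist_force: [-0.3, 0.0, -0.6]
finger_gap: 0.0856
```

```bash
python3 -c "
from h import *
p=cam('wrist','w3.png');plan((.484,-.0925,.231,0),(.484,-.0925,.03,0))
im=cv2.imread('pics/w3.png');cv2.imwrite('pics/w3c.png',cv2.resize(im[150:400,230:430],None,fx=2.4,fy=2.4))
H=cv2.cvtColor(p['image'],cv2.COLOR_RGB2HSV)
vv,uu=np.mgrid[:420,:560];X=pts(p,np.c_[uu.ravel(),vv.ravel()])
for c,r,h in [((.484,-.0925),.03,.08),((.472,-.18),.03,.085)]:
    m=(np.hypot(X[:,0]-c[0],X[:,1]-c[1])<r)&(abs(X[:,2]-h)<.006)
    e=X[m];print(m.sum(),e.mean(0).round(4),((e.min(0)+e.max(0))/2).round(4),(e.max(0)-e.min(0)).round(4))
"
```

```text
t 3.575 tcp [ 0.4704 -0.0579  0.2315] yaw 0.15 tilt [ 0.  0. -1.] gap 0.0855 j [-0.29  0.12 -0.2   1.25  0.    1.28] F [ 0.2 -0.2 -0. ]
shift [-34.6  13.5   0.5] rot [ 0.  -0.   0.1]
shift [-34.6  13.4 201.5] rot [ 0.  -0.   0.1]
841 [ 0.4848 -0.0921  0.0801] [ 0.4848 -0.093   0.0783] [0.0309 0.0314 0.0087]
418 [ 0.4725 -0.1788  0.0845] [ 0.4725 -0.1802  0.0828] [0.0228 0.0231 0.0076]
```

View pics/w3c.png

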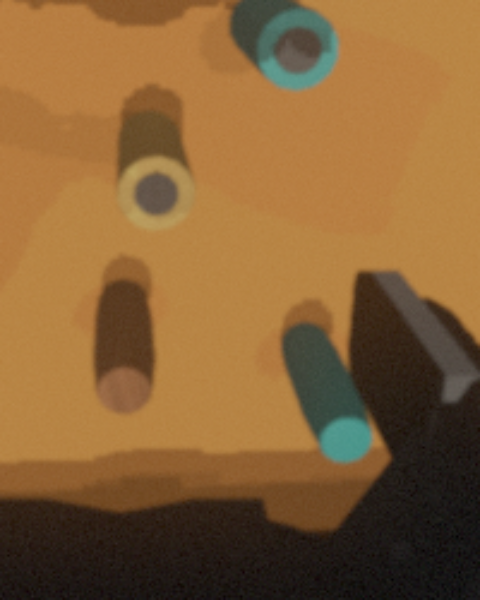

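The crop shows the brass sleeve (yellow ring, at (155,192)) and the wooden grip (brown, at (125,390)). The turquoise look-alikes are at (298,48) and (346,440). I'm choosing the brass and the brown ones. The wrist view puts the sleeve at (0.485,-0.092), top 0.080, and the grip at (0.4725,-0.1795), top 0.0845, which agrees with the other cameras.

Emit:
arm_command --motion '[{"x": -34,"y": 14.4,"z": 20,"rx": 0,"ry": 0,"rz": 0,"hand": -1},{"x": -34,"y": 14.4,"z": 70,"rx": 0,"ry": 0,"rz": 0,"hand": -1},{"x": -34,"y": 14.4,"z": 120,"rx": 0,"ry": 0,"rz": 0,"hand": -1},{"x": -34,"y": 14.4,"z": 165,"rx": 0,"ry": 0,"rz": 0,"hand": -1},{"x": -34,"y": 14.4,"z": 190,"rx": 0,"ry": 0,"rz": 0,"hand": -1},{"x": -34,"y": 14.4,"z": 201,"rx": 0,"ry": 0,"rz": 0,"hand": -1},{"x": -34,"y": 14.4,"z": 201,"rx": 0,"ry": 0,"rz": 0,"hand": -1},{"x": -34,"y": 14.4,"z": 201,"rx": 0,"ry": 0,"rz": 0,"hand": -1}]'

```text
clock: 4.58
tcp_pos: [0.4863, -0.0933, 0.0316]
orientation: [0.001, 0.707, 0.707, 0.001]
wrist_force: [0.2, 0.2, 0.3]
finger_gap: 0.0855
```

Emit:
arm_command --motion '[{"x": 0,"y": 0,"z": 0,"rx": 0,"ry": 0,"rz": 0,"hand": 1},{"x": 0,"y": 0,"z": 0,"rx": 0,"ry": 0,"rz": 0,"hand": 1},{"x": 0,"y": 0,"z": 0,"rx": 0,"ry": 0,"rz": 0,"hand": 1},{"x": 0,"y": 0,"z": 0,"rx": 0,"ry": 0,"rz": 0,"hand": 1},{"x": 0,"y": 0,"z": 0,"rx": 0,"ry": 0,"rz": 0,"hand": 1},{"x": 0,"y": 0,"z": 0,"rx": 0,"ry": 0,"rz": 0,"hand": 1},{"x": 0,"y": 0,"z": 0,"rx": 0,"ry": 0,"rz": 0,"hand": 1},{"x": 0,"y": 0,"z": 0,"rx": 0,"ry": 0,"rz": 0,"hand": 1}]' --force 50

```text
clock: 5.58
tcp_pos: [0.4854, -0.0934, 0.0307]
orientation: [0.0, 0.707, 0.707, 0.0]
wrist_force: [-1.8, 0.7, 4.7]
finger_gap: 0.0312
```

```bash
python3 -c "
from h import *
# bin: yaw -17
c=np.array([.4325,.3385]);bx=np.array([np.cos(np.radians(-17)),np.sin(np.radians(-17))]);by=np.array([-bx[1],bx[0]])
print(c-.035*by,c+.035*by)
s=c-.035*by
plan((.4848,-.0922,.03,0),(.4848,-.0922,.23,0),(s[0],s[1],.23,-17))"
```

```text
[0.42226699 0.30502933] [0.44273301 0.37197067]
t 5.575 tcp [ 0.4854 -0.0934  0.0307] yaw -0.0 tilt [ 0.001 -0.    -1.   ] gap 0.0312 j [-0.35  0.32 -0.48  0.77 -0.    1.22] F [-1.8  0.7  4.7]
shift [ 1.2 -0.6  0.7] rot [ 0.  0. -0.]
shift [   1.2   -0.5 -199.3] rot [ 0.  0. -0.]
shift [ 398.4  -63.  -199.4] rot [ 0.  0. 17.]
```

Emit:
arm_command --motion '[{"x": 0,"y": 0,"z": -25,"rx": 0,"ry": 0,"rz": 0,"hand": 1},{"x": 0,"y": 0,"z": -75,"rx": 0,"ry": 0,"rz": 0,"hand": 1},{"x": 0,"y": 0,"z": -125,"rx": 0,"ry": 0,"rz": 0,"hand": 1},{"x": 0,"y": 0,"z": -175,"rx": 0,"ry": 0,"rz": 0,"hand": 1},{"x": 0,"y": 0,"z": -205,"rx": 0,"ry": 0,"rz": 0,"hand": 1},{"x": 20,"y": -3,"z": -210,"rx": 0,"ry": 0,"rz": 2,"hand": 1},{"x": 60,"y": -9,"z": -210,"rx": 0,"ry": 0,"rz": 4,"hand": 1},{"x": 105,"y": -17,"z": -210,"rx": 0,"ry": 0,"rz": 6,"hand": 1},{"x": 150,"y": -25,"z": -210,"rx": 0,"ry": 0,"rz": 8,"hand": 1},{"x": 195,"y": -32,"z": -210,"rx": 0,"ry": 0,"rz": 10,"hand": 1}]'

```text
clock: 6.82
tcp_pos: [0.4524, 0.103, 0.2397]
orientation: [-0.0, 0.767, 0.642, -0.0]
wrist_force: [-0.3, -0.1, -1.7]
finger_gap: 0.0309
```

Emit:
arm_command --motion '[{"x": 37,"y": 0,"z": 0,"rx": 0,"ry": 0,"rz": 1,"hand": 1},{"x": 74,"y": 0,"z": 0,"rx": 0,"ry": 0,"rz": 2,"hand": 1},{"x": 111,"y": 2,"z": 0,"rx": 0,"ry": 0,"rz": 4,"hand": 1},{"x": 148,"y": 3,"z": 0,"rx": 0,"ry": 0,"rz": 5,"hand": 1},{"x": 180,"y": 4,"z": 0,"rx": 0,"ry": 0,"rz": 6,"hand": 1},{"x": 205,"y": 5,"z": 0,"rx": 0,"ry": 0,"rz": 7,"hand": 1},{"x": 205,"y": 5,"z": 0,"rx": 0,"ry": 0,"rz": 7,"hand": 1},{"x": 205,"y": 5,"z": 0,"rx": 0,"ry": 0,"rz": 7,"hand": 1},{"x": 205,"y": 5,"z": 0,"rx": 0,"ry": 0,"rz": 7,"hand": 1}]'

```text
clock: 7.95
tcp_pos: [0.4935, 0.3018, 0.2402]
orientation: [-0.0, 0.804, 0.594, -0.0]
wrist_force: [-0.4, 0.3, -1.7]
finger_gap: 0.0309
```

```bash
python3 -c "
from h import *
cam('wrist','w4.png');cam('top','t4.png')
plan((.4225,.305,.05,-17),(.4225,.305,.24,-17))"
```

```text
t 8.05 tcp [0.4936 0.3019 0.2405] yaw -17.06 tilt [ 0. -0. -1.] gap 0.0311 j [ 0.41  0.32  0.08  1.33 -0.    2.28] F [-0.4  0.3 -2.3]
shift [-17.9 -68.9 190.5] rot [ 0.  -0.  -0.1]
shift [-17.9 -68.9   0.5] rot [ 0.  -0.  -0.1]
```

View pics/w4.png

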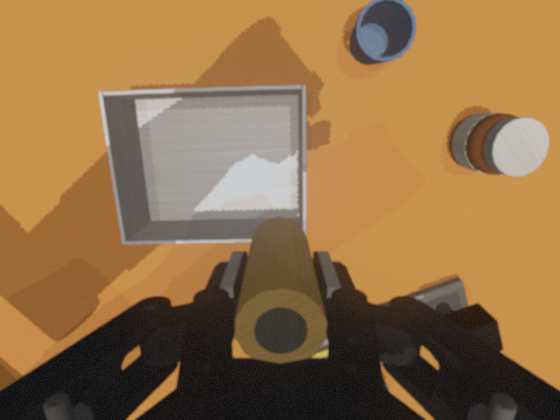

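View pics/t4.png

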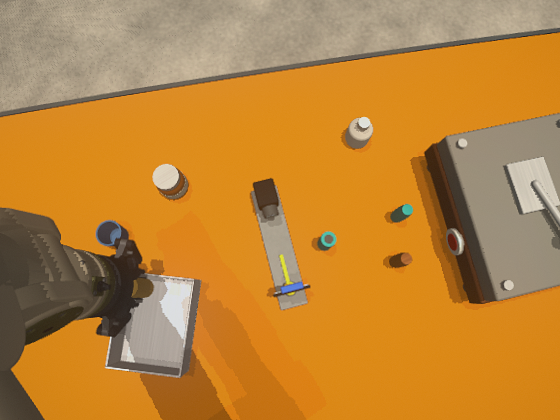

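```bash
python3 -c "
from h import *
p=load('w4');print(atz(p,[(102,93),(305,87),(305,238),(123,243)],.075).round(3))"
```

```text
[[0.366 0.437 0.075]
 [0.544 0.387 0.075]
 [0.505 0.248 0.075]
 [0.324 0.297 0.075]]
```

Emit:
arm_command --motion '[{"x": -6,"y": -34,"z": 0,"rx": 0,"ry": 0,"rz": 0,"hand": 1},{"x": -12,"y": -67,"z": 0,"rx": 0,"ry": 0,"rz": 0,"hand": 1},{"x": -12,"y": -67,"z": 20,"rx": 0,"ry": 0,"rz": 0,"hand": 1},{"x": -12,"y": -67,"z": 65,"rx": 0,"ry": 0,"rz": 0,"hand": 1},{"x": -12,"y": -67,"z": 110,"rx": 0,"ry": 0,"rz": 0,"hand": 1},{"x": -12,"y": -67,"z": 155,"rx": 0,"ry": 0,"rz": 0,"hand": 1},{"x": -12,"y": -67,"z": 185,"rx": 0,"ry": 0,"rz": 0,"hand": 1},{"x": -12,"y": -67,"z": 199,"rx": 0,"ry": 0,"rz": 0,"hand": 1},{"x": -12,"y": -67,"z": 199,"rx": 0,"ry": 0,"rz": 0,"hand": 1},{"x": -12,"y": -67,"z": 199,"rx": 0,"ry": 0,"rz": 0,"hand": 1}]'

```text
clock: 9.3
tcp_pos: [0.4273, 0.3114, 0.0428]
orientation: [0.0, 0.804, 0.595, 0.001]
wrist_force: [-0.5, 0.1, -2.2]
finger_gap: 0.0306
```

Emit:
arm_command --motion '[{"x": 0,"y": 0,"z": 0,"rx": 0,"ry": 0,"rz": 0,"hand": -1},{"x": 0,"y": 0,"z": 0,"rx": 0,"ry": 0,"rz": 0,"hand": -1},{"x": 0,"y": 0,"z": 0,"rx": 0,"ry": 0,"rz": 0,"hand": -1},{"x": 0,"y": 0,"z": 0,"rx": 0,"ry": 0,"rz": 0,"hand": -1},{"x": 0,"y": 0,"z": -30,"rx": 0,"ry": 0,"rz": 0,"hand": -1},{"x": 0,"y": 0,"z": -80,"rx": 0,"ry": 0,"rz": 0,"hand": -1},{"x": 0,"y": 0,"z": -130,"rx": 0,"ry": 0,"rz": 0,"hand": -1},{"x": 0,"y": 0,"z": -180,"rx": 0,"ry": 0,"rz": 0,"hand": -1},{"x": 0,"y": 0,"z": -190,"rx": 0,"ry": 0,"rz": 0,"hand": -1},{"x": 0,"y": 0,"z": -190,"rx": 0,"ry": 0,"rz": 0,"hand": -1}]'

```text
clock: 10.55
tcp_pos: [0.4264, 0.311, 0.2317]
orientation: [0.0, 0.804, 0.595, 0.001]
wrist_force: [-0.4, 0.1, 0.1]
finger_gap: 0.0855
```

```bash
python3 -c "
from h import *
cam('wrist','w5.png');cam('side','s5.png')
plan((.4725,-.1795,.23,0))"
```

```text
t 10.65 tcp [0.4254 0.3105 0.2297] yaw -17.0 tilt [-0.002 -0.001 -1.   ] gap 0.0855 j [ 0.48  0.22 -0.08  1.27  0.    2.35] F [-0.5  0.6 -0.7]
shift [-4.548e+02  1.883e+02  2.000e-01] rot [ -0.1   0.1 -17. ]
```

View pics/s5.png

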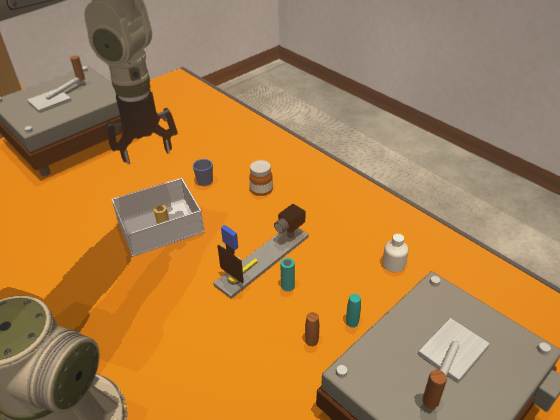

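Emit:
arm_command --motion '[{"x": -45,"y": 19,"z": 0,"rx": 0,"ry": 0,"rz": -1.7,"hand": -1},{"x": -91,"y": 38,"z": 0,"rx": 0,"ry": 0,"rz": -3.4,"hand": -1},{"x": -136,"y": 56,"z": 0,"rx": 0,"ry": 0,"rz": -5,"hand": -1},{"x": -182,"y": 75,"z": 0,"rx": 0,"ry": 0,"rz": -6.8,"hand": -1},{"x": -227,"y": 94,"z": 0,"rx": 0,"ry": 0,"rz": -8.5,"hand": -1},{"x": -273,"y": 113,"z": 0,"rx": 0,"ry": 0,"rz": -10,"hand": -1},{"x": -318,"y": 132,"z": 0,"rx": 0,"ry": 0,"rz": -12,"hand": -1},{"x": -364,"y": 151,"z": 0,"rx": 0,"ry": 0,"rz": -14,"hand": -1},{"x": -410,"y": 170,"z": 0,"rx": 0,"ry": 0,"rz": -15,"hand": -1},{"x": -455,"y": 188,"z": 0,"rx": 0,"ry": 0,"rz": -17,"hand": -1}]'

```text
clock: 11.9
tcp_pos: [0.4719, -0.1804, 0.2292]
orientation: [-0.002, 0.707, 0.707, -0.0]
wrist_force: [0.9, 0.6, 0.9]
finger_gap: 0.0855
```

Emit:
arm_command --motion '[{"x": 0,"y": 0,"z": 0,"rx": 0,"ry": 0,"rz": 0,"hand": -1},{"x": 0,"y": 0,"z": 0,"rx": 0,"ry": 0,"rz": 0,"hand": -1},{"x": 0,"y": 0,"z": 0,"rx": 0,"ry": 0,"rz": 0,"hand": -1}]'

```text
clock: 12.28
tcp_pos: [0.4724, -0.1779, 0.2306]
orientation: [-0.001, 0.707, 0.708, -0.0]
wrist_force: [-0.3, 0.4, -0.2]
finger_gap: 0.0856
```

```bash
python3 -c "
from h import *
p=cam('wrist','w6.png')
plan((.4725,-.1795,.23,0),(.4725,-.1795,.028,0))
vv,uu=np.mgrid[:420,:560];X=pts(p,np.c_[uu.ravel(),vv.ravel()])
m=(np.hypot(X[:,0]-.4725,X[:,1]+.18)<.03)&(abs(X[:,2]-.085)<.006)
e=X[m];print(m.sum(),e.mean(0).round(4),((e.min(0)+e.max(0))/2).round(4))
"
```

```text
t 12.325 tcp [ 0.4726 -0.1779  0.2309] yaw 0.1 tilt [-0.001  0.001 -1.   ] gap 0.0855 j [-0.52  0.18 -0.13  1.26  0.    1.05] F [0.9 0.3 0. ]
shift [-1.6 -0.1  0.9] rot [-0.  -0.   0.1]
shift [ -1.7   0.  202.9] rot [-0.  -0.   0.1]
551 [ 0.4725 -0.1801  0.0847] [ 0.4726 -0.1808  0.0831]
```

View pics/w6.png

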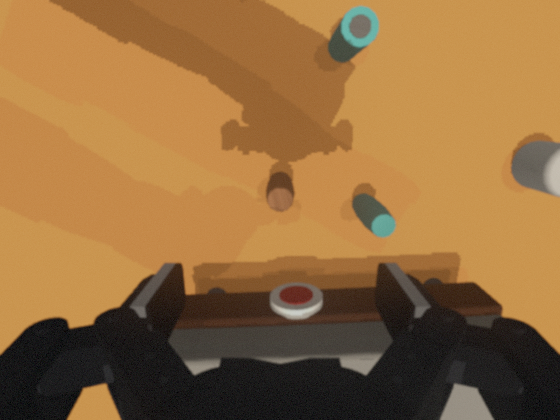

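The wrist view shows the wooden grip alone at (280,195), its turquoise double at (378,222), and the red dot at (296,295). I'm going down on the grip.

Emit:
arm_command --motion '[{"x": -2,"y": 0,"z": 30,"rx": 0,"ry": 0,"rz": 0,"hand": -1},{"x": -2,"y": 0,"z": 80,"rx": 0,"ry": 0,"rz": 0,"hand": -1},{"x": -2,"y": 0,"z": 130,"rx": 0,"ry": 0,"rz": 0,"hand": -1},{"x": -2,"y": 0,"z": 175,"rx": 0,"ry": 0,"rz": 0,"hand": -1},{"x": -2,"y": 0,"z": 195,"rx": 0,"ry": 0,"rz": 0,"hand": -1},{"x": -2,"y": 0,"z": 203,"rx": 0,"ry": 0,"rz": 0,"hand": -1},{"x": -2,"y": 0,"z": 203,"rx": 0,"ry": 0,"rz": 0,"hand": -1},{"x": -2,"y": 0,"z": 203,"rx": 0,"ry": 0,"rz": 0,"hand": -1}]'

```text
clock: 13.32
tcp_pos: [0.4739, -0.1815, 0.0295]
orientation: [0.001, 0.707, 0.707, 0.0]
wrist_force: [-0.0, 0.4, -0.5]
finger_gap: 0.0854
```

Emit:
arm_command --motion '[{"x": 0,"y": 0,"z": 0,"rx": 0,"ry": 0,"rz": 0,"hand": 1},{"x": 0,"y": 0,"z": 0,"rx": 0,"ry": 0,"rz": 0,"hand": 1},{"x": 0,"y": 0,"z": 0,"rx": 0,"ry": 0,"rz": 0,"hand": 1},{"x": 0,"y": 0,"z": 0,"rx": 0,"ry": 0,"rz": 0,"hand": 1},{"x": 0,"y": 0,"z": 0,"rx": 0,"ry": 0,"rz": 0,"hand": 1},{"x": 0,"y": 0,"z": 0,"rx": 0,"ry": 0,"rz": 0,"hand": 1},{"x": 0,"y": 0,"z": 0,"rx": 0,"ry": 0,"rz": 0,"hand": 1},{"x": 0,"y": 0,"z": 0,"rx": 0,"ry": 0,"rz": 0,"hand": 1}]' --force 40

```text
clock: 14.32
tcp_pos: [0.473, -0.1814, 0.0286]
orientation: [0.0, 0.707, 0.707, 0.0]
wrist_force: [-1.7, 0.5, 5.6]
finger_gap: 0.0279
```

Emit:
arm_command --motion '[{"x": 0,"y": 0,"z": -25,"rx": 0,"ry": 0,"rz": 0,"hand": 1},{"x": 0,"y": 0,"z": -75,"rx": 0,"ry": 0,"rz": 0,"hand": 1},{"x": 0,"y": 0,"z": -125,"rx": 0,"ry": 0,"rz": 0,"hand": 1},{"x": 0,"y": 0,"z": -175,"rx": 0,"ry": 0,"rz": 0,"hand": 1},{"x": 0,"y": 0,"z": -210,"rx": 0,"ry": 0,"rz": 0,"hand": 1},{"x": 0,"y": 0,"z": -213,"rx": 0,"ry": 0,"rz": 0,"hand": 1},{"x": 0,"y": 0,"z": -213,"rx": 0,"ry": 0,"rz": 0,"hand": 1}]'

```text
clock: 15.2
tcp_pos: [0.4726, -0.1811, 0.2402]
orientation: [-0.001, 0.707, 0.707, -0.0]
wrist_force: [1.0, 0.3, -1.1]
finger_gap: 0.0277
```

```bash
python3 -c "
from h import *
plan((.444,.374,.24,-16),(.444,.374,.04,-16))"
```

```text
t 15.2 tcp [ 0.4726 -0.1811  0.2402] yaw 0.0 tilt [-0.001  0.001 -1.   ] gap 0.0277 j [-0.52  0.18 -0.11  1.29  0.    1.05] F [ 1.   0.3 -1.1]
shift [555.1 -28.6   0.7] rot [-0.1 -0.  16. ]
shift [554.9 -28.3 200.7] rot [-0.1 -0.  16. ]
```

Emit:
arm_command --motion '[{"x": 40,"y": -2,"z": 0,"rx": 0,"ry": 0,"rz": 1,"hand": 1},{"x": 90,"y": -5,"z": 0,"rx": 0,"ry": 0,"rz": 2.5,"hand": 1},{"x": 145,"y": -7,"z": 0,"rx": 0,"ry": 0,"rz": 4,"hand": 1},{"x": 200,"y": -10,"z": 0,"rx": 0,"ry": 0,"rz": 6,"hand": 1},{"x": 255,"y": -13,"z": 0,"rx": 0,"ry": 0,"rz": 7,"hand": 1},{"x": 310,"y": -16,"z": 0,"rx": 0,"ry": 0,"rz": 9,"hand": 1},{"x": 365,"y": -19,"z": 0,"rx": 0,"ry": 0,"rz": 11,"hand": 1},{"x": 420,"y": -22,"z": 0,"rx": 0,"ry": 0,"rz": 12,"hand": 1},{"x": 475,"y": -25,"z": 0,"rx": 0,"ry": 0,"rz": 14,"hand": 1},{"x": 525,"y": -27,"z": 0,"rx": 0,"ry": 0,"rz": 15,"hand": 1}]'

```text
clock: 16.45
tcp_pos: [0.4445, 0.3452, 0.2388]
orientation: [-0.0, 0.793, 0.609, -0.002]
wrist_force: [1.0, 0.0, -1.5]
finger_gap: 0.0279
```

Emit:
arm_command --motion '[{"x": 10,"y": 0,"z": 0,"rx": 0,"ry": 0,"rz": 0,"hand": 1},{"x": 20,"y": 0,"z": 0,"rx": 0,"ry": 0,"rz": 0,"hand": 1},{"x": 20,"y": 0,"z": 0,"rx": 0,"ry": 0,"rz": 0,"hand": 1},{"x": 20,"y": 0,"z": 0,"rx": 0,"ry": 0,"rz": 0,"hand": 1}]'

```text
clock: 16.95
tcp_pos: [0.4512, 0.3619, 0.2412]
orientation: [0.0, 0.794, 0.608, -0.0]
wrist_force: [0.0, -0.3, -0.1]
finger_gap: 0.0277
```

```bash
python3 -c "
from h import *
plan((.444,.374,.24,-16),(.444,.374,.04,-16))
p=cam('wrist','w7.png')"
```

```text
t 16.95 tcp [0.4512 0.3619 0.2412] yaw -15.09 tilt [-0. -0. -1.] gap 0.0277 j [ 0.54  0.32  0.08  1.33 -0.    2.37] F [ 0.  -0.3 -0.1]
shift [  9.8 -10.1   1.2] rot [-0.   0.   0.9]
shift [  9.9 -10.1 201.2] rot [-0.   0.   0.9]
```

View pics/w7.png

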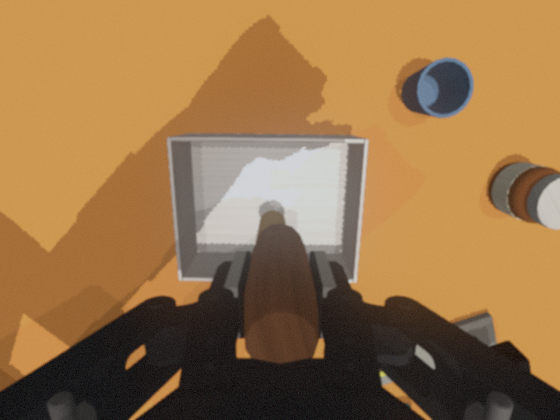

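Emit:
arm_command --motion '[{"x": 10,"y": -10,"z": 0,"rx": 0,"ry": 0,"rz": 0.9,"hand": 1},{"x": 10,"y": -10,"z": 20,"rx": 0,"ry": 0,"rz": 0.9,"hand": 1},{"x": 10,"y": -10,"z": 65,"rx": 0,"ry": 0,"rz": 0.9,"hand": 1},{"x": 10,"y": -10,"z": 110,"rx": 0,"ry": 0,"rz": 0.9,"hand": 1},{"x": 10,"y": -10,"z": 155,"rx": 0,"ry": 0,"rz": 0.9,"hand": 1},{"x": 10,"y": -10,"z": 187,"rx": 0,"ry": 0,"rz": 0.9,"hand": 1},{"x": 10,"y": -10,"z": 202,"rx": 0,"ry": 0,"rz": 0.9,"hand": 1},{"x": 10,"y": -10,"z": 202,"rx": 0,"ry": 0,"rz": 0.9,"hand": 1},{"x": 10,"y": -10,"z": 202,"rx": 0,"ry": 0,"rz": 0.9,"hand": 1}]'

```text
clock: 18.12
tcp_pos: [0.4452, 0.3759, 0.0409]
orientation: [0.0, 0.798, 0.602, 0.001]
wrist_force: [1.0, 0.2, -0.0]
finger_gap: 0.028
```

Emit:
arm_command --motion '[{"x": 0,"y": 0,"z": 0,"rx": 0,"ry": 0,"rz": 0,"hand": -1},{"x": 0,"y": 0,"z": 0,"rx": 0,"ry": 0,"rz": 0,"hand": -1},{"x": 0,"y": 0,"z": 0,"rx": 0,"ry": 0,"rz": 0,"hand": -1},{"x": 0,"y": 0,"z": 0,"rx": 0,"ry": 0,"rz": 0,"hand": -1},{"x": 0,"y": 0,"z": -30,"rx": 0,"ry": 0,"rz": 0,"hand": -1},{"x": 0,"y": 0,"z": -80,"rx": 0,"ry": 0,"rz": 0,"hand": -1},{"x": 0,"y": 0,"z": -130,"rx": 0,"ry": 0,"rz": 0,"hand": -1},{"x": 0,"y": 0,"z": -180,"rx": 0,"ry": 0,"rz": 0,"hand": -1},{"x": 0,"y": 0,"z": -210,"rx": 0,"ry": 0,"rz": 0,"hand": -1},{"x": 0,"y": 0,"z": -210,"rx": 0,"ry": 0,"rz": 0,"hand": -1}]'

```text
clock: 19.38
tcp_pos: [0.4453, 0.3762, 0.2524]
orientation: [0.0, 0.798, 0.603, 0.003]
wrist_force: [-0.4, -0.2, -0.4]
finger_gap: 0.0855
```

```bash
python3 -c "
from h import *
plan((.455,.058,.25,4.5))
p=cam('side','s8.png')
im=cv2.imread('pics/s8.png');cv2.imwrite('pics/s8c.png',cv2.resize(im[150:300,90:290],None,fx=3,fy=3))"
```

```text
t 19.375 tcp [0.4453 0.3762 0.2524] yaw -15.89 tilt [ 0.005  0.003 -1.   ] gap 0.0855 j [0.56 0.32 0.11 1.35 0.   2.41] F [-0.4 -0.2 -0.4]
shift [-303.4   96.5    1.4] rot [  0.3  -0.2 -20.4]
```

View pics/s8c.png

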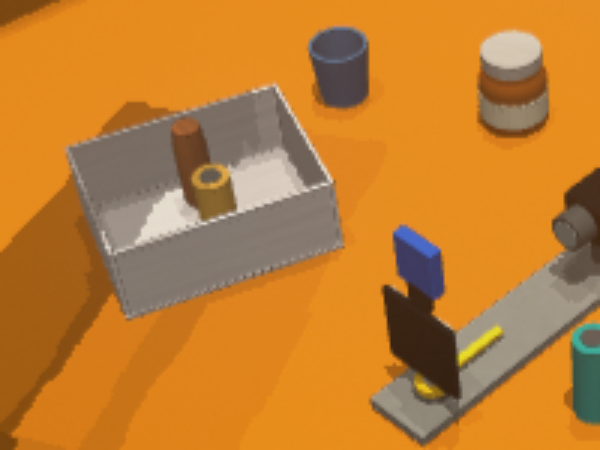

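Emit:
arm_command --motion '[{"x": -38,"y": 12,"z": 0,"rx": 0,"ry": 0,"rz": -2.5,"hand": -1},{"x": -76,"y": 24,"z": 0,"rx": 0,"ry": 0,"rz": -5,"hand": -1},{"x": -114,"y": 36,"z": 0,"rx": 0,"ry": 0,"rz": -7.5,"hand": -1},{"x": -152,"y": 48,"z": 0,"rx": 0,"ry": 0,"rz": -10,"hand": -1},{"x": -190,"y": 60,"z": 0,"rx": 0,"ry": 0,"rz": -13,"hand": -1},{"x": -228,"y": 72,"z": 0,"rx": 0,"ry": 0,"rz": -15,"hand": -1},{"x": -266,"y": 84,"z": 0,"rx": 0,"ry": 0,"rz": -18,"hand": -1},{"x": -303,"y": 96,"z": 0,"rx": 0,"ry": 0,"rz": -20.4,"hand": -1},{"x": -303,"y": 96,"z": 0,"rx": 0,"ry": 0,"rz": -20.4,"hand": -1},{"x": -303,"y": 96,"z": 0,"rx": 0,"ry": 0,"rz": -20.4,"hand": -1}]'

```text
clock: 20.68
tcp_pos: [0.4526, 0.0579, 0.2481]
orientation: [-0.001, 0.679, 0.734, -0.001]
wrist_force: [-0.5, -0.5, -0.4]
finger_gap: 0.0853
```

```bash
python3 -c "
from h import *
plan((.455,.058,.25,4.5),(.455,.058,.13,4.5))
p=cam('wrist','w9.png')
vv,uu=np.mgrid[:420,:560];X=pts(p,np.c_[uu.ravel(),vv.ravel()])
h,S,V=cv2.cvtColor(p['image'],cv2.COLOR_RGB2HSV).reshape(-1,3).astype(int).T
m=(abs(h-115)<12)&(S>120)&(abs(X[:,2]-.17)<.005)&(np.hypot(X[:,0]-.455,X[:,1]-.058)<.04)
r=cv2.minAreaRect(X[m][:,:2].astype(np.float32)*1000);print(m.sum(),X[m].mean(0),r)
"
```

```text
t 20.675 tcp [0.4526 0.0579 0.2481] yaw 4.45 tilt [-0.002  0.001 -1.   ] gap 0.0853 j [-0.05  0.08 -0.2   1.29  0.    1.44] F [-0.5 -0.5 -0.4]
shift [-0.   2.4 -1.9] rot [-0.1 -0.  -0. ]
shift [-1.000e-01  2.700e+00  1.181e+02] rot [-0.1 -0.  -0. ]
2 [0.45260883 0.05038467 0.17015196] ((452.60882568359375, 50.384674072265625), (0.7468417286872864, 0.0), -160.74127197265625)
```

View pics/w9.png

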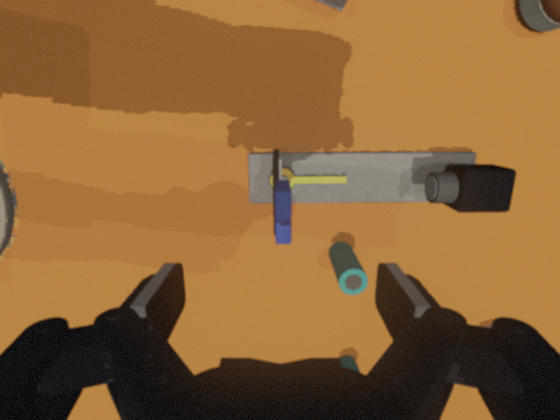

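```bash
python3 -c "
from h import *
p=load('w9');print(atz(p,[(284,232),(276,223),(291,243)],.17).round(4), atz(p,[(281,180.5),(345,180)],.021))
im=cv2.imread('pics/w9.png');cv2.imwrite('pics/w9c.png',cv2.resize(im[140:260,240:360],None,fx=5,fy=5))"
```

```text
[[0.4568 0.0476 0.17  ]
 [0.4505 0.054  0.17  ]
 [0.4626 0.0395 0.17  ]] [[0.4542228  0.05676159 0.021     ]
 [0.52800656 0.06319491 0.021     ]]
```

View pics/w9c.png

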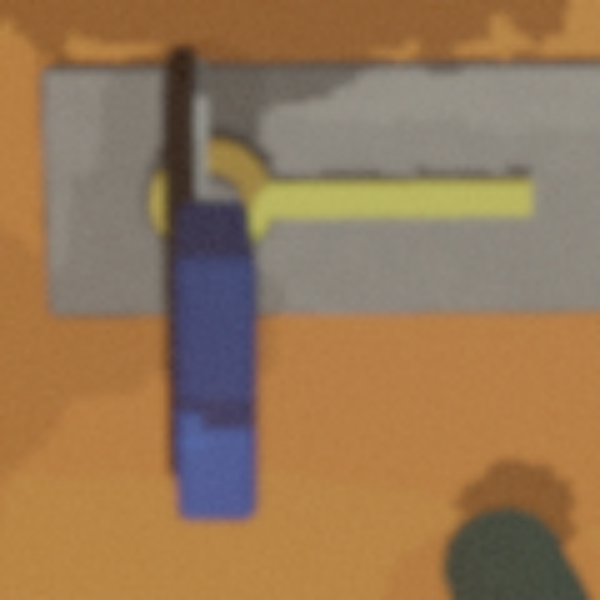

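Emit:
arm_command --motion '[{"x": 0,"y": 3,"z": 20,"rx": 0,"ry": 0,"rz": 0,"hand": -1},{"x": 0,"y": 3,"z": 60,"rx": 0,"ry": 0,"rz": 0,"hand": -1},{"x": 0,"y": 3,"z": 95,"rx": 0,"ry": 0,"rz": 0,"hand": -1},{"x": 0,"y": 3,"z": 112,"rx": 0,"ry": 0,"rz": 0,"hand": -1},{"x": 0,"y": 3,"z": 118,"rx": 0,"ry": 0,"rz": 0,"hand": -1},{"x": 0,"y": 3,"z": 118,"rx": 0,"ry": 0,"rz": 0,"hand": -1},{"x": 0,"y": 3,"z": 118,"rx": 0,"ry": 0,"rz": 0,"hand": -1}]'

```text
clock: 21.6
tcp_pos: [0.457, 0.0582, 0.1322]
orientation: [0.001, 0.679, 0.735, 0.001]
wrist_force: [-0.3, -0.6, 0.3]
finger_gap: 0.0853
```

Emit:
arm_command --motion '[{"x": 0,"y": 0,"z": 0,"rx": 0,"ry": 0,"rz": 0,"hand": 1},{"x": 0,"y": 0,"z": 0,"rx": 0,"ry": 0,"rz": 0,"hand": 1},{"x": 0,"y": 0,"z": 0,"rx": 0,"ry": 0,"rz": 0,"hand": 1},{"x": 0,"y": 0,"z": 0,"rx": 0,"ry": 0,"rz": 0,"hand": 1},{"x": 0,"y": 0,"z": 0,"rx": 0,"ry": 0,"rz": 0,"hand": 1},{"x": 0,"y": 0,"z": 0,"rx": 0,"ry": 0,"rz": 0,"hand": 1},{"x": 0,"y": 0,"z": 0,"rx": 0,"ry": 0,"rz": 0,"hand": 1},{"x": 0,"y": 0,"z": 0,"rx": 0,"ry": 0,"rz": 0,"hand": 1},{"x": 0,"y": 0,"z": 0,"rx": 0,"ry": 0,"rz": 0,"hand": 1}]' --force 25

```text
clock: 22.72
tcp_pos: [0.4546, 0.0577, 0.1314]
orientation: [-0.001, 0.679, 0.734, -0.001]
wrist_force: [-6.1, -1.4, 5.3]
finger_gap: 0.0116
```

```bash
python3 -c "
from h import *
plan((.456,.058,.13,-40))"
```

```text
t 22.725 tcp [0.4546 0.0577 0.1314] yaw 4.5 tilt [-0.003 -0.    -1.   ] gap 0.0116 j [-0.05  0.15 -0.42  1.   -0.    1.44] F [-6.1 -1.4  5.3]
shift [0.2 1.4 1.4] rot [-0.1  0.1 44.5]
```

Emit:
arm_command --motion '[{"x": 0,"y": -1,"z": 0,"rx": 0,"ry": 0,"rz": 3,"hand": 1},{"x": 0,"y": -1,"z": 0,"rx": 0,"ry": 0,"rz": 8,"hand": 1},{"x": 0,"y": -1,"z": 0,"rx": 0,"ry": 0,"rz": 14,"hand": 1},{"x": 0,"y": -1,"z": 0,"rx": 0,"ry": 0,"rz": 20,"hand": 1},{"x": 0,"y": -1,"z": 0,"rx": 0,"ry": 0,"rz": 26,"hand": 1},{"x": 0,"y": -1,"z": 0,"rx": 0,"ry": 0,"rz": 32,"hand": 1},{"x": 0,"y": -1,"z": 0,"rx": 0,"ry": 0,"rz": 38,"hand": 1},{"x": 0,"y": -1,"z": 0,"rx": 0,"ry": 0,"rz": 43,"hand": 1},{"x": 0,"y": -1,"z": 0,"rx": 0,"ry": 0,"rz": 44.5,"hand": 1},{"x": 0,"y": -1,"z": 0,"rx": 0,"ry": 0,"rz": 44.5,"hand": 1}]'

```text
clock: 23.98
tcp_pos: [0.4539, 0.058, 0.1314]
orientation: [-0.001, 0.906, 0.423, -0.001]
wrist_force: [-6.2, -0.7, 5.4]
finger_gap: 0.0116
```

Emit:
arm_command --motion '[{"x": 0,"y": 0,"z": 0,"rx": 0,"ry": 0,"rz": 0,"hand": 1},{"x": 0,"y": 0,"z": 0,"rx": 0,"ry": 0,"rz": 0,"hand": 1},{"x": 0,"y": 0,"z": 0,"rx": 0,"ry": 0,"rz": 0,"hand": 1},{"x": 0,"y": 0,"z": 0,"rx": 0,"ry": 0,"rz": 0,"hand": 1}]'

```text
clock: 24.48
tcp_pos: [0.4539, 0.058, 0.1314]
orientation: [-0.001, 0.906, 0.423, -0.001]
wrist_force: [-4.5, 1.0, 5.2]
finger_gap: 0.0115
```

```bash
python3 -c "
from h import *
plan((.456,.058,.13,-40))
for n in ['top','side','wrist']: cam(n,n[0]+'10.png')
a=cv2.imread('pics/t10.png')[220:310,230:330];b=cv2.imread('pics/s10.png')[210:310,190:300];
cv2.imwrite('pics/c10.png',np.vstack([cv2.resize(a,(500,450)),cv2.resize(cv2.imread('pics/w10.png'),None,fx=1,fy=1)[:140,:500]]));cv2.imwrite('pics/c10s.png',cv2.resize(b,None,fx=5,fy=5))"
```

```text
t 24.475 tcp [0.4539 0.058  0.1314] yaw -39.98 tilt [-0.002  0.    -1.   ] gap 0.0115 j [-0.05  0.15 -0.42  1.    0.    2.22] F [-4.5  1.   5.2]
shift [1.4 1.6 1.4] rot [-0.1  0.1  0. ]
```

View pics/t10.png

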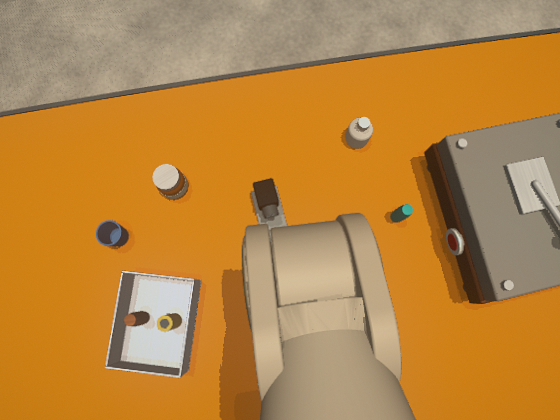

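View pics/c10s.png

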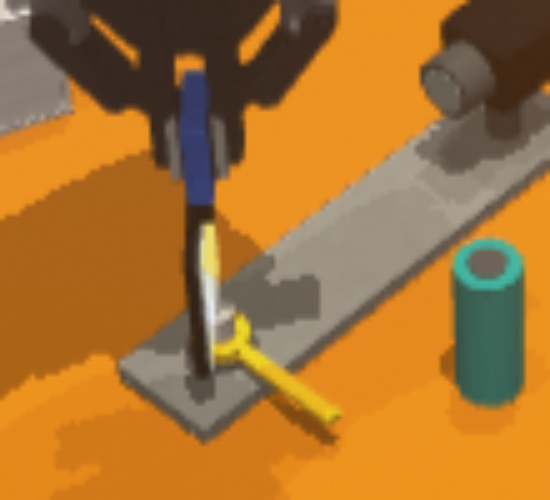

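View pics/w10.png

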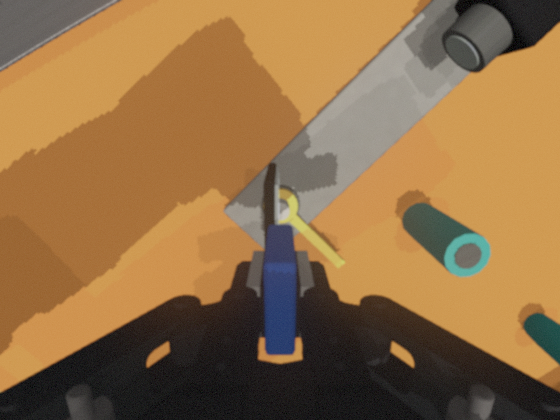

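```bash
python3 -c "
from h import *
w=load('w10');s=load('s10');m=np.array([.488,-.2887])
print('marker from w6',atz(load('w6'),[(296,295)],.068))
for n,p,uv in [('w',w,[(297,221),(342,264)]),('s',s,np.array([(250,354),(337,417)])/5+[190,210])]:
    A=atz(p,uv,.021)[:,:2];d=A[1]-A[0];d/=np.linalg.norm(d);ang=np.degrees(np.arctan2(d[1],d[0]))
    for ax in [np.array([.4546,.058])]:
        r=m-ax;print(n,A.round(4),'ang',ang.round(1),'lateral mm',1000*(d[0]*r[1]-d[1]*r[0]),'from tip',1000*(d[0]*(m-A[1])[1]-d[1]*(m-A[1])[0]), 'axis->tip ang',np.degrees(np.arctan2(*(A[1]-ax)[::-1])))
"
```

```text
marker from w6 [[ 0.49023504 -0.28991556  0.068     ]]
w [[ 0.4575  0.039 ]
 [ 0.4626 -0.0157]] ang -84.7 lateral mm 0.971852108123214 from tip -0.1700091793043132 axis->tip ang -83.77454641322245
s [[ 0.4567  0.0363]
 [ 0.4619 -0.0193]] ang -84.7 lateral mm 1.1982921538601088 from tip 1.0897193822442426 axis->tip ang -84.61429326083052
```

```bash
python3 -c "
from h import *
print(hand_in());plan()"
```

```text
the job is handed in; nothing more can be done
None
the job is handed in; nothing more can be done
```

Both loose parts are in the bin and the mirror is turned onto the red dot. I handed the job in at about 25 s, with the gripper still holding the blue tab at that angle; `hand_in()` gives no verdict.

- **Parts:** The wooden grip and the brass sleeve stand upright inside the aluminium bin in the last top view. I did not grip or shift the turquoise look-alikes. The bottle, jar and cup look unmoved in that view.
- **Mirror:** I turned it 44.5° clockwise (about 0.777 rad). Measured in both the wrist and side pictures, the yellow view pointer lies at -84.7°. Its line passes about 1 mm sideways of the dot's centre, against an allowance of 45 mm.
- **Marker position:** Two views of the red dot agreed within 3 mm.
- **Grip on the tab:** The grip command is 25 N with the fingers stopped at 11.5 mm on the 12 mm tab. A steady wrist force of about 7 N remained from slightly off-centre holding.
- **What went wrong or disagreed:**
  - One move call was refused because keys were missing.
  - The first two long traverses, to the sleeve and then to the bin, ended 35 to 70 mm off; I corrected both before going down.
  - A colour and depth check of the tab in the wrist picture found almost no pixels, so I took its centre from the picture instead.

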